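Scoop the bearing balls into the balance pot

TASK

The four bearing balls in the tray are to be weighed: draw the gate plate straight up out of its slots by its top edge and lay it flat on the rubber pad, then use the hand scoop to lift the balls out of the tray and tip all four into the pot on the balance. Do not touch the balls with the fingers; leave the pot standing on the balance, set the scoop down level on the bench, and do not disturb the plug gauges and the pipe elbow.

Things in the scene. Friction and masses are not known exactly. Their poses are not given: they have to be found in the camera images.
- tray: Fixed shallow steel tray, 210 (x) x 90 (y) x 32 mm high, open on top, floor 4 mm thick, inner width 68 mm. Origin: centre of its underside; x is its long axis. Its -x end, nearest the robot, is the ball bay, ended by a 35 degree ramp (floor at x=-57 mm to rim at x=-97 mm). The gate stands across it at x=-4 mm; beyond the gate it is empty up to the upright end wall at x=+99 mm.
- tray_slot (a point): Tray floor between the two upright slots in the side walls that hold the gate; each slot 7 mm wide, 6 mm deep, 28 mm high.
- tray_ramp (a point): Middle of the foot of the ramp that ends the ball bay, on the tray floor. Axes as the tray's.
- gate: Loose thin dark steel gate plate standing upright in the slots across the tray: 4 mm thick (x), 78 mm wide (y), 80 mm high (z); its top edge is thickened to 10 mm (z 70 to 80 mm). 0.18 kg. Origin: centre of its bottom edge, on the tray floor; x is the plate's normal, z points to the thick edge.
- gate_mid (a point): Middle of the gate plate, 40 mm above its bottom edge.
- pad: Fixed thin black rubber pad, 160 x 160 x 3 mm, empty. Origin: centre of its underside.
- scoop: Loose bare steel-sheet hand scoop, 0.16 kg, standing level. Pan 76 mm long (x -38 to +38), 60 wide (56 inside), floor 1.6, side walls 24 high; open mouth at -x, back wall at +x. Black handle bar on a post above the back wall: 80 long along x (x -4 to +76), 14 wide (y), 22 tall (z 57 to 79 mm). Origin: centre of the underside of the floor.
- scoop_grip (a point): Middle of the scoop's handle bar, 36 mm behind and 68 mm above the scoop's origin.
- balance: Fixed bench balance, grey, 150 x 150 mm with a steel plate on top at z=36 mm. Origin: centre of its underside.
- pot: Loose round open steel pot standing on the balance, 110 mm outside diameter at the rim, 104 mm inside, 60 mm high, base 4 mm thick, 0.3 kg. Origin: centre of its underside, z up; its rim is at z=60 mm.
- ball0: Bearing ball, bright steel, 24 mm diameter, 56 g, one of four alike lying in the tray's ball bay. Origin turns with the ball: use the centre point.
- ball0_center (a point): Centre of ball0.
- ball1: Bearing ball, bright steel, 24 mm diameter, 56 g, one of four alike lying in the tray's ball bay. Origin turns with the ball: use the centre point.
- ball1_center (a point): Centre of ball1.
- ball2: Bearing ball, bright steel, 24 mm diameter, 56 g, one of four alike lying in the tray's ball bay. Origin turns with the ball: use the centre point.
- ball2_center (a point): Centre of ball2.
- ball3: Bearing ball, bright steel, 24 mm diameter, 56 g, one of four alike lying in the tray's ball bay. Origin turns with the ball: use the centre point.
- ball3_center (a point): Centre of ball3.
- plug0: Bystander: knurled steel plug gauge lying on the bench, 96 mm long, 18 mm thick. Origin: its underside. To be left alone.
- plug1: Bystander: knurled steel plug gauge lying on the bench, 96 mm long, 18 mm thick. Origin: its underside. To be left alone.
- plug2: Bystander: knurled steel plug gauge lying on the bench, 96 mm long, 18 mm thick. Origin: its underside. To be left alone.
- elbow: Bystander: copper pipe elbow lying flat, legs 42 mm, 26 mm thick. Origin: its underside. To be left alone.
Things that resemble listed ones, but are neither listed nor needed, are in the scene too. There is more than one size of the gate; the job needs the larger.

How it is judged (in metres and radians):
On the way, in this order (a step that is already met when the one before it is completed fails the run):
1. The gate plate is out of its slots, clear above the tray walls (z of gate in the frame of tray above 0.034 m), for 0.1 s.
2. The scoop, raised off the tray, carries at least one ball in its pan (height (world z) of scoop above 0.05 m and ((x of ball0_center in the frame of scoop between -0.04 and 0.04 m and y of ball0_center in the frame of scoop between -0.03 and 0.03 m and z of ball0_center in the frame of scoop between 0.005 and 0.045 m) or (x of ball1_center in the frame of scoop between -0.04 and 0.04 m and y of ball1_center in the frame of scoop between -0.03 and 0.03 m and z of ball1_center in the frame of scoop between 0.005 and 0.045 m) or (x of ball2_center in the frame of scoop between -0.04 and 0.04 m and y of ball2_center in the frame of scoop between -0.03 and 0.03 m and z of ball2_center in the frame of scoop between 0.005 and 0.045 m) or (x of ball3_center in the frame of scoop between -0.04 and 0.04 m and y of ball3_center in the frame of scoop between -0.03 and 0.03 m and z of ball3_center in the frame of scoop between 0.005 and 0.045 m))), for 0.2 s.
At the end, for the whole second after the job is handed in: All four balls rest in the pot; the pot stands upright on the balance, within 40 mm of its middle; the gate plate lies flat (0.2 rad) and still on the rubber pad, its middle over the pad; the scoop stands level (0.15 rad) and still on the bench (horizontal distance between each of ball0_center, ball1_center, ball2_center, ball3_center and pot below 0.05 m and z of ball0_center in the frame of pot between 0 and 0.05 m and linear speed of each of ball0, ball1, ball2, ball3 below 0.05 m/s and z of ball1_center in the frame of pot between 0 and 0.05 m and z of ball2_center in the frame of pot between 0 and 0.05 m and z of ball3_center in the frame of pot between 0 and 0.05 m and horizontal distance between pot and balance below 0.04 m and z of pot in the frame of balance between 0.03 and 0.042 m and angle between pot's own z axis and vertical below 0.1 rad and x of gate_mid in the frame of pad between -0.08 and 0.08 m and y of gate_mid in the frame of pad between -0.08 and 0.08 m and angle between the x axis of gate and the z axis of pad, either way round below 0.2 rad and height (world z) of gate below 0.02 m and linear speed of each of gate, scoop below 0.02 m/s and angle between scoop's own z axis and vertical below 0.15 rad and height (world z) of scoop below 0.015 m); the robot touches nothing.
It fails at once if The fingers touch a ball (contact force between the fingers and ball0 above 0.5 N or contact force between the fingers and ball1 above 0.5 N or contact force between the fingers and ball2 above 0.5 N or contact force between the fingers and ball3 above 0.5 N).
It fails at once if The pot is tipped over (angle between pot's own z axis and vertical above 0.4 rad).
It fails at once if A plug gauge or the elbow is moved by more than 20 mm (distance of any of plug0, plug1, plug2, elbow from where it was at the start of the episode above 0.02 m).
It also fails if it takes over 72 s, if anything falls off the work surface, if the arm or the gripper's body presses on something with over 40 N, if the wrist force passes 120 N, or if a joint passes its speed limit or range.

ROBOT

A 7-joint arm with a two-finger parallel gripper is mounted at the origin on the work surface. World frame = base frame: x ahead of the robot, y to its left, z up, the work surface at z = 0. Lengths are in mm, angles in rad, forces in N, time in s.
With the tool pointing down it reaches from about 400 to 875 mm from the base axis. Payload 4.4 kg.
Tool frame: the origin (TCP) lies between the finger pads; the fingertips stand 17 mm ahead of it and the grasp point (between the pads) lies 2 mm behind it; z points along the fingers, y is the line along which they close (so a half turn about z gives the same grasp; the last joint's range is limited). The gripper opens to 85 mm and grips with 20 to 120 N. Pads are 22 mm wide; open, the fingers measure 114 mm over their backs; the gripper's body (76 mm by 85 mm) begins 54 mm behind the grasp point. The pads swing forward as they close: fully open they stand 13 mm farther back than shut.
Start: joints at [-1.359, 0.628, 0.038, 1.517, -0.027, 0.996, -0.02], TCP at [178.232, 625.101, 248.313] pointing down, gripper open.
Joint ranges: [-3.06, 3.06], [-0.37, 2.12], [-1.25, 1.32], [0.18, 2.47], [-1.1, 4.24], [0.23, 1.98], [-2.94, 2.94]. Speed limits (rad/s): [2.57, 2.57, 3.14, 3.14, 3.14, 3.14, 3.14].

INTERFACE

Orientations are given as [roll, pitch, yaw] about the fixed x, y, z axes, in that order (R = Rz(yaw) Ry(pitch) Rx(roll)).
In Python, from cell import sensors, get_image, ctrl gives the robot as it stands.
- The arm moves only by the tool send_rows, never from a script. Its argument "series" is a list of rows, each a list of 3 entries, a list of its own where there are three numbers: the finger opening in mm, from 0 to 85.4, then the shift along the world's x, y, z in units of 60 mm (1.0 is 60 mm), then the turn, a rotation vector about the world's x, y, z in units of 5 degrees (1.0 is 5 degrees). A call has 1 to 8 rows; each row shifts and turns the commanded pose from where the row before left it; what a row does not reach is not made up. A row lasts 1/8 s, in which the tool goes at most 62.5 mm and 10.7 degrees, less where a joint would pass 70% of its speed; a pose out of reach is approached as far as the arm can. A call is refused whole if a number of a shift passes 1 or a number of a turn 1, either way. A call with a gripper value outside its range is refused whole. The fingers move at their own pace and stop on an object; the grip force is fixed at half the most. Time passes only in rows, so rows that do not move let the fingers close. It gives the time, the measured TCP pose, the force, the opening and the grip force at its end, in the units of the state.
- sensors.read_state(): the state, without advancing time (a new reading comes with each control period).
- get_image(name): name is "scene" or "side" or "wrist"; returns a dict with "img" (480x640x3 uint8, red, green, blue), "depth" (480x640 float32, mm along the optical axis (not along the pixel's ray), 0 where there is no reading), "vfov" (degrees; the focal length in pixels is half the picture's height over the tangent of half this angle, whatever the lens; pixels are square), "cx", "cy" (the principal point, pixels), "world_to_cam" (4x4, takes a point from world to camera coordinates). Camera axes: x right, y down, z forward; pixel columns grow to the right and rows downward; lengths in mm; the calibration is good to about 2 mm. A picture is of the moment at which its call begins.
- ctrl.finish_job(): hands the job in; it is judged then, once.
The state is a dict: "clock": time; "qpos": joint angles; "qd": joint speeds; "tau": joint torques, N m; "eef_pos": TCP position; "tool_rot": TCP orientation; "force": force on the tool from outside, world axes, zero at the start; "torque": the same for the moment, N m; "width": finger opening in mm; "gripper_force": force on a finger pad.
Only numpy, scipy, OpenCV 4.12 (cv2) and the standard library are available. Lean on these libraries where they do the work, as an engineer would, in place of code of your own. Each camera call takes 0.05 s, during which the arm holds its last target. There are 200 camera calls.

## Working session

There is one attempt and no reset: what is moved stays moved. The work goes in short steps, Python scripts to look and compute and a tool call to move; the robot and the scene stay as the last step left them, time stands still between calls to the robot, and variables do not carry over. Pictures are saved under pics/ and viewed, at most 10 in all, crops included, and the job is handed in when it is done.

Besides the shell and the picture viewer there is one more tool, called after "Request:" by a JSON object that holds its "fn" and its "kwargs", one argument or row to a line. send_rows: Moves the arm, as the interface text tells. Its arguments: {"type":"object","properties":{"series":{"type":"array"}},"required":["series"]}

```bash
mkdir -p pics; ls; cat > h.py <<'E'
import numpy as np, cv2
from cell import sensors, get_image, ctrl
def grab(n,fn=None):
    d=get_image(n)
    if fn: cv2.imwrite('pics/'+fn,d['img'][:,:,::-1])
    d['f']=240/np.tan(np.radians(d['vfov'])/2)
    T=np.array(d['world_to_cam']); d['R']=T[:3,:3]; d['t']=T[:3,3]; d['C']=-d['R'].T@d['t']
    return d
def ray(d,u,v,z):
    r=d['R'].T@np.array([(u-d['cx'])/d['f'],(v-d['cy'])/d['f'],1]); s=(z-d['C'][2])/r[2]
    return d['C']+s*r
def cloud(d):
    v,u=np.mgrid[:480,:640]; z=d['depth'].astype(float)
    P=np.stack([(u-d['cx'])/d['f']*z,(v-d['cy'])/d['f']*z,z],-1)
    W=(P-d['t'])@d['R']; W[z<=0]=np.nan
    return W
def proj(d,p):
    q=d['R']@np.array(p,float)+d['t']; return d['cx']+d['f']*q[0]/q[2], d['cy']+d['f']*q[1]/q[2]
E
python3 - <<'E'
from h import *
for n in ['scene','side','wrist']:
    d=grab(n,n+'0.png'); np.save(n+'0.npy',d,allow_pickle=True)
    print(n,d['C'].round(),d['f'],d['R'][2].round(2))
print(sensors.read_state())
E
```

```text
pics
scene [1016.  835.  770.] 589.1494333060015 [-0.39 -0.71 -0.59]
side [  -0. -618.  611.] 565.1334572919485 [ 0.54  0.63 -0.56]
wrist [110. 644. 375.] 384.4788187600658 [ 0.26 -0.08 -0.96]
{'clock': 0.15, 'qpos': array([-1.35879545,  0.62915731,  0.03843415,  1.51813364, -0.02697359,
        0.9963118 , -0.01999999]), 'qd': array([-0.00047862, -0.00304693, -0.00044062, -0.00191204,  0.00097798,
       -0.00276087, -0.00049086]), 'tau': array([ 1.49922867e-03, -5.63800657e+01,  1.22763231e+00, -1.93650091e+01,
        1.11154461e-02,  7.42312259e-03,  2.44287065e-06]), 'eef_pos': array([178.10016278, 624.65207298, 247.58623424]), 'tool_rot': array([-3.14010025e+00,  2.24379358e-05,  2.86381779e+00]), 'force': array([-0.69488313,  0.6684885 ,  0.35024475]), 'torque': array([-0.01276933, -0.01654898, -0.00862374]), 'gripper_force': 0.0, 'width': 85.63528464916479}
```

View pics/scene0.png

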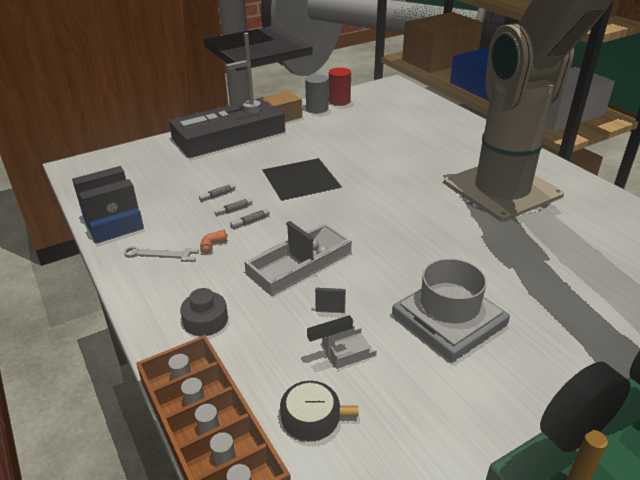

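View pics/side0.png

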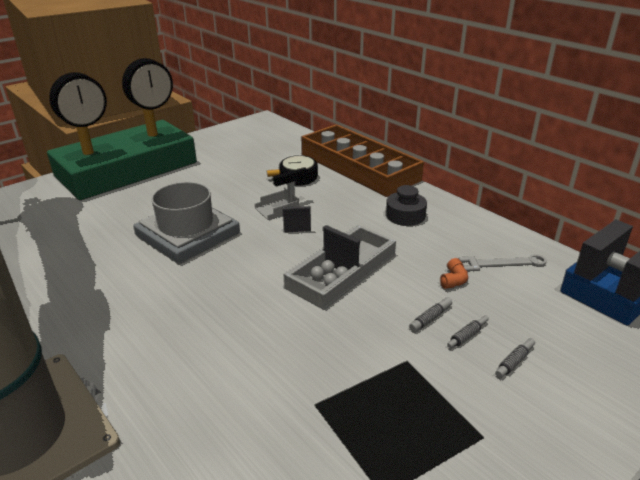

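The scene view shows the gate in the tray at (300,240). The look-alike for the gate is the small plate on the bench at (330,299). The pot is at (453,290), the scoop at (343,342) with its black bar at (330,327), the pad at (301,179), the plugs at (217,192), (233,207) and (250,218), and the elbow at (213,241). The side view shows four balls in the near bay at (317–342,268–280), the gate at (341,246), the small plate at (297,219), the scoop at (280,200) and the pad at (398,420). The dial gauge and wrench aren't needed. I choose the larger plate standing in the tray slots and will confirm it in a close crop.

```bash
python3 - <<'E'
from h import *
s=np.load('scene0.npy',allow_pickle=True).item(); e=np.load('side0.npy',allow_pickle=True).item()
W=[cloud(s),cloud(e)]
P=np.concatenate([w.reshape(-1,3) for w in W]); I=np.concatenate([d['img'].reshape(-1,3) for d in (s,e)])
ok=~np.isnan(P[:,0]); P=P[ok];I=I[ok]
# top-down map 1px=1.5mm ; col = y (left = +y), row = x (up=+x)
H=np.zeros((600,800,3),np.uint8)
o=np.argsort(P[:,2]); P=P[o];I=I[o]
m=(P[:,0]>150)&(P[:,0]<950)&(P[:,1]>-500)&(P[:,1]<560)&(P[:,2]<200)
c=((560-P[m,1])/1.325).astype(int);r=((950-P[m,0])/1.34).astype(int)
H[r.clip(0,599),c.clip(0,799)]=I[m][:,::-1]
cv2.imwrite('pics/top.png',H)
def at(d,w,u,v): print(w[v,u].round(0))
for d,w,n,l in ((s,W[0],'scene',dict(gate=(300,240),small=(330,299),pot=(453,290),bar=(330,327),pad=(301,179),elbow=(213,241),p0=(217,192),p1=(233,207),p2=(250,218),bal=(408,313),trayA=(350,240))),):
  for k,(u,v) in l.items(): print(k,w[v,u].round())
a=cv2.resize(s['img'][215:375,220:400][:,:,::-1],None,fx=2.2,fy=3.3*2.2/3.3,interpolation=cv2.INTER_CUBIC)
b=cv2.resize(e['img'][165:310,235:415][:,:,::-1],None,fx=2.2,fy=2.2,interpolation=cv2.INTER_CUBIC)
h=min(a.shape[0],b.shape[0]); cv2.imwrite('pics/crop.png',np.hstack([a[:h],b[:h]]))
E
```

```text
gate [562.  -8.  58.]
small [588. 150.  32.]
pot [385. 253.  39.]
bar [649. 247.  75.]
pad [ 395. -302.   -0.]
elbow [ 693. -163.    8.]
p0 [ 610. -336.   14.]
p1 [ 601. -262.    9.]
p2 [ 590. -192.   14.]
bal [484. 248.  26.]
trayA [458.  18.  33.]
```

View pics/top.png

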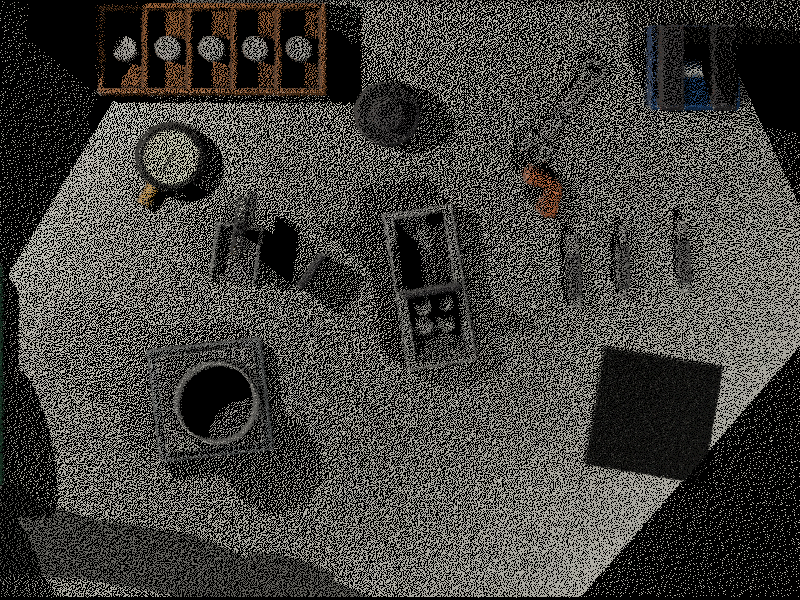

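View pics/crop.png

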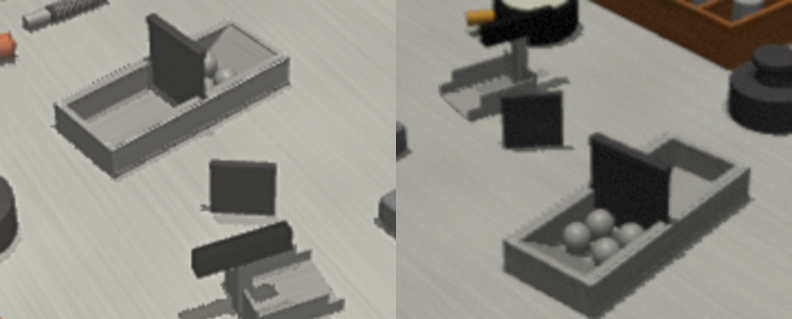

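The top-down map shows the tray at column 430, row 290, with four balls behind the gate at its middle. The scoop is at (238,250), the pot at (217,403) and the pad at (653,413). The crop confirms that the thick-topped large plate stands in the tray slots, and the small plate stands separately on the bench. Next I'll measure the precise poses.

```bash
python3 - <<'E'
from h import *
s=np.load('scene0.npy',allow_pickle=True).item(); e=np.load('side0.npy',allow_pickle=True).item()
A=[cloud(s).reshape(-1,3),cloud(e).reshape(-1,3)]
def sel(P,b): 
    with np.errstate(invalid='ignore'):
        return P[(P[:,0]>b[0])&(P[:,0]<b[1])&(P[:,1]>b[2])&(P[:,1]<b[3])&(P[:,2]>b[4])&(P[:,2]<b[5])]
def mar(P,n):
    for k,Q in zip(('sc','sd','both'),[sel(P[0],n[1]),sel(P[1],n[1]),sel(np.concatenate(P),n[1])]):
        if len(Q)<8: print(n[0],k,len(Q));continue
        (c,sz,a)=cv2.minAreaRect(Q[:,:2].astype(np.float32))
        print(n[0],k,len(Q),np.round(c,1),np.round(sz,1),round(a,1),'zq',np.percentile(Q[:,2],[5,50,95]).round(1))
for n in [('trayrim',(430,700,-90,80,28,36)),('gatetop',(500,620,-60,60,72,95)),('bar',(560,700,200,300,60,85)),('scooplow',(560,700,190,300,12,35)),
 ('pot',(300,500,190,360,88,105)),('balplate',(300,500,150,380,30,40)),('small',(550,640,90,190,45,65))]: mar(A,n)
# balls
B=sel(A[1],(430,575,-60,60,18,60)); 
# pad mask
for d in (s,e):
    g=cv2.cvtColor(d['img'],cv2.COLOR_RGB2GRAY); W=cloud(d)
    with np.errstate(invalid='ignore'): m=((g<60)&(W[...,2]<12)&(W[...,0]>250)&(W[...,0]<520)&(W[...,1]<-170)&(W[...,1]>-450)).astype(np.uint8)
    m=cv2.morphologyEx(m,cv2.MORPH_OPEN,np.ones((3,3)))
    cs,_=cv2.findContours(m,0,2); c=max(cs,key=cv2.contourArea)[:,0]
    Q=np.array([ray(d,u,v,3)[:2] for u,v in c],np.float32); print('pad',cv2.minAreaRect(Q))
# gate top line & walls: y-profile etc. print scoop handle endpoints by PCA
for P in A:
    Q=sel(P,(560,720,190,310,70,85))
    if len(Q)>10:
        c=Q.mean(0);u,_,v=np.linalg.svd(Q[:,:2]-c[:2],full_matrices=False);t=(Q[:,:2]-c[:2])@v[0];w=(Q[:,:2]-c[:2])@v[1]
        print('barPCA',c.round(1),v[0].round(3),t.min().round(1),t.max().round(1),w.min().round(1),w.max().round(1))
    Q=sel(P,(500,620,-60,60,74,95)); c=Q.mean(0);u,_,v=np.linalg.svd(Q[:,:2]-c[:2],full_matrices=False);t=(Q[:,:2]-c[:2])@v[0];w=(Q[:,:2]-c[:2])@v[1]
    print('gatePCA',c.round(1),v[0].round(3),t.min().round(1),t.max().round(1),w.min().round(1),w.max().round(1),Q[:,2].max())
    # elbow, plugs zones not needed
E
```

```text
trayrim sc 999 [564.7  -8.9] [214.3  95.4] 9.4 zq [28.4 30.5 33.4]
trayrim sd 1596 [564.6  -9.3] [214.2  94.5] 9.3 zq [28.6 33.2 35.4]
trayrim both 2595 [564.6  -8.9] [214.4  95.5] 9.3 zq [28.5 31.9 35.1]
gatetop sc 191 [562.4  -7. ] [13.1 77.9] 8.2 zq [74.3 81.5 84.2]
gatetop sd 334 [560.7 -10.6] [14.5 78.8] 7.7 zq [73.  83.6 86.9]
gatetop both 525 [560.8  -9.1] [15.6 81.8] 7.2 zq [73.2 82.3 86.7]
bar sc 597 [647.5 243.4] [17.  79.2] 83.4 zq [62.1 75.  78.9]
bar sd 399 [645.2 240.2] [19.6 81.3] 80.3 zq [62.  74.  82.1]
bar both 996 [645.7 241. ] [22.2 82.3] 83.4 zq [62.  74.6 81.4]
scooplow sc 385 [614.6 248.3] [63.5 78.4] 83.9 zq [12.6 18.7 30.6]
scooplow sd 416 [611.5 247.5] [67.8 78.4] 81.9 zq [13.1 21.2 32.1]
scooplow both 801 [613.  247.3] [67.8 81.4] 81.9 zq [12.7 20.1 31.4]
pot sc 555 [411. 275.] [110.9 108.9] 56.0 zq [88.5 92.9 96.2]
pot sd 658 [408.7 272.3] [112.6 108.7] 50.2 zq [88.5 93.9 98.6]
pot both 1213 [409.6 273.2] [115.1 109.2] 50.6 zq [88.5 93.4 98.2]
balplate sc 2136 [419.8 283.9] [140.  144.9] 8.0 zq [31.3 35.  39.2]
balplate sd 1258 [413.2 278. ] [150.8 148.6] 5.1 zq [30.3 36.6 39.3]
balplate both 3394 [413.9 279.7] [153.2 151.6] 7.8 zq [30.6 35.3 39.3]
small sc 177 [588.4 149.3] [ 9.9 55.2] 53.3 zq [45.8 53.3 57.2]
small sd 203 [586.3 147.5] [11.4 55. ] 58.4 zq [46.1 54.4 59.5]
small both 380 [586.9 147.8] [14.  55.8] 53.3 zq [46.  53.8 59. ]
pad ((396.07794189453125, -302.171875), (154.9547882080078, 155.1252899169922), 80.13162994384766)
pad ((393.39715576171875, -306.259521484375), (158.51637268066406, 159.00991821289062), 80.43645477294922)
barPCA [648.6 244.6  76.1] [ 0.989 -0.145] -40.4 38.5 -9.8 7.0
gatePCA [562.8  -6.2  80.8] [-0.167  0.986] -39.6 38.2 -7.1 6.7 85.62825042711097
barPCA [642.5 238.4  77.5] [-0.99   0.143] -43.1 38.2 -12.9 7.4
gatePCA [558.7 -13.5  82.9] [ 0.162 -0.987] -41.3 36.8 -9.7 5.5 88.47426539038315
```

Checks:

| Item | Measured position (mm) | Yaw or height | Agrees with the given size |
|---|---|---|---|
| Tray | (564.6, -9) | 9.4° | 214×95 (given 210×90) |
| Gate | (560.7, -9.6) | top at 84 | yes |
| Scoop bar | (646, 241.5) | -8.3° | yes |
| Pot | (410, 273.5) | rim at 96 | yes |
| Pad | (395, -304) | – | yes |

I'm moving above the gate.

Request:
{"fn": "send_rows", "kwargs": {
  "series": [
    [85,[0.455,-0.755,-0.087],[0,0,-0.923]],
    [85,[0.455,-0.755,-0.087],[0,0,-0.923]],
    [85,[0.455,-0.755,-0.087],[0,0,-0.923]],
    [85,[0.455,-0.755,-0.087],[0,0,-0.923]],
    [85,[0.455,-0.755,-0.087],[0,0,-0.923]],
    [85,[0.455,-0.755,-0.087],[0,0,-0.923]],
    [85,[0.455,-0.755,-0.087],[0,0,-0.923]]
  ]
}}

```text
clock: 1.02
eef_pos: [370.0, 306.5, 211.7]
tool_rot: [3.141, 0.0, 2.298]
force: [1.2, 0.4, -0.0]
width: 85.1
gripper_force: 0.0
```

Request:
{"fn": "send_rows", "kwargs": {
  "series": [
    [85,[0.455,-0.755,-0.087],[0,0,-0.923]],
    [85,[0.455,-0.755,-0.087],[0,0,-0.923]],
    [85,[0.455,-0.755,-0.087],[0,0,-0.923]],
    [85,[0.455,-0.755,-0.087],[0,0,-0.923]],
    [85,[0.455,-0.755,-0.087],[0,0,-0.923]],
    [85,[0.455,-0.755,-0.087],[0,0,-0.923]],
    [85,[0.455,-0.755,-0.087],[0,0,-0.923]],
    [85,[0,0,0],[0,0,0]]
  ]
}}

```text
clock: 2.02
eef_pos: [561.9, -14.6, 174.9]
tool_rot: [3.141, 0.004, 1.728]
force: [0.0, -0.2, 1.0]
width: 84.9
gripper_force: 0.0
```

Request:
{"fn": "send_rows", "kwargs": {
  "series": [
    [85,[0,0,-0.3],[0,0,0]],
    [85,[0,0,-0.4],[0,0,0]],
    [85,[0,0,-0.4],[0,0,0]],
    [85,[0,0,-0.4],[0,0,0]],
    [85,[0,0,-0.15],[0,0,0]],
    [85,[0,0,0],[0,0,0]]
  ]
}}

```text
clock: 2.78
eef_pos: [560.0, -8.6, 76.0]
tool_rot: [-3.141, -0.0, 1.737]
force: [-0.0, 0.1, -0.0]
width: 84.9
gripper_force: 0.0
```

```bash
python3 - <<'E'
from h import *
grab('wrist','w1.png'); s=sensors.read_state(); print(s['eef_pos'],s['tool_rot'],s['qpos'])
E
```

```text
[560.5569655   -8.80290823  76.57966219] [ 3.14133204e+00 -1.12335717e-04  1.73657173e+00] [-0.17978002  0.76134897  0.22753946  1.90847742 -0.32643908  0.5072575
  0.43974366]
```

View pics/w1.png

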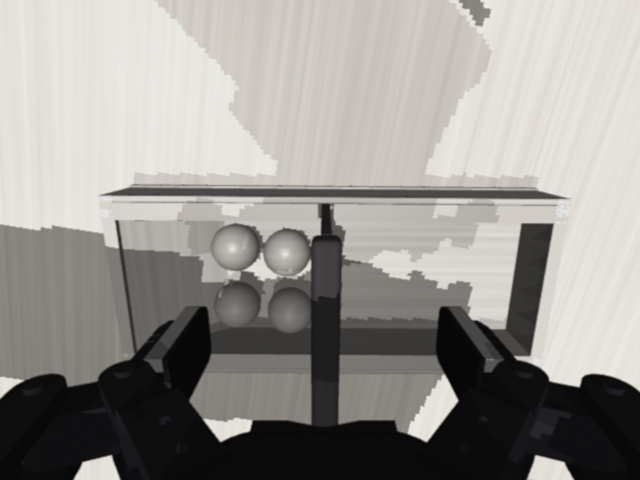

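The wrist view shows the gate edge (325,240–425) centred between the fingers (209 and 438), with the balls at (235,247), (287,252), (238,303) and (291,310), clear of the fingers. I'm closing and drawing the gate up.

Request:
{"fn": "send_rows", "kwargs": {
  "series": [
    [0,[0,0,0],[0,0,0]],
    [0,[0,0,0],[0,0,0]],
    [0,[0,0,0],[0,0,0]],
    [0,[0,0,0],[0,0,0]],
    [0,[0,0,0],[0,0,0]],
    [0,[0,0,0],[0,0,0]]
  ]
}}

```text
clock: 3.58
eef_pos: [560.7, -9.1, 76.5]
tool_rot: [3.141, -0.0, 1.736]
force: [-0.3, 0.2, 3.8]
width: 9.1
gripper_force: 58.8
```

Request:
{"fn": "send_rows", "kwargs": {
  "series": [
    [0,[0,0,0.15],[0,0,0]],
    [0,[0,0,0.2],[0,0,0]],
    [0,[0,0,0.2],[0,0,0]],
    [0,[0,0,0.2],[0,0,0]],
    [0,[0,0,0.3],[0,0,0]],
    [0,[0,0,0.4],[0,0,0]],
    [0,[0,0,0.4],[0,0,0]]
  ]
}}

```text
clock: 4.45
eef_pos: [560.3, -9.1, 188.5]
tool_rot: [3.142, -0.0, 1.736]
force: [0.1, 0.7, -2.2]
width: 9.0
gripper_force: 58.6
```

Request:
{"fn": "send_rows", "kwargs": {
  "series": [
    [0,[-0.41,-0.858,-0.08],[0,0,-0.94]],
    [0,[-0.41,-0.858,-0.08],[0,0,-0.94]],
    [0,[-0.41,-0.858,-0.08],[0,0,-0.94]],
    [0,[-0.41,-0.858,-0.08],[0,0,-0.94]],
    [0,[-0.41,-0.858,-0.08],[0,0,-0.94]],
    [0,[-0.41,-0.858,-0.08],[0,0,-0.94]],
    [0,[0,0,0],[0,0,-1]],
    [0,[0,0,0],[0,0,-1]]
  ]
}}

```text
clock: 5.45
eef_pos: [412.1, -319.0, 159.0]
tool_rot: [3.141, -0.0, 1.064]
force: [1.1, 1.1, -1.9]
width: 8.8
gripper_force: 58.7
```

Request:
{"fn": "send_rows", "kwargs": {
  "series": [
    [0,[0,0,0],[0,0,-1]],
    [0,[0,0,0],[0,0,-0.78]],
    [0,[0,0,0],[0.61,0.792,0]],
    [0,[0,0,0],[0.61,0.792,0]],
    [0,[0,0,0],[0.61,0.792,0]],
    [0,[0,0,0],[0.61,0.792,0]],
    [0,[0,0,0],[0.61,0.792,0]],
    [0,[0,0,0],[0.61,0.792,0]]
  ]
}}

```text
clock: 6.45
eef_pos: [413.4, -318.2, 159.1]
tool_rot: [-2.617, 0.0, 0.914]
force: [0.1, -0.7, -1.5]
width: 9.0
gripper_force: 58.8
```

Request:
{"fn": "send_rows", "kwargs": {
  "series": [
    [0,[0,0,0],[0.61,0.792,0]],
    [0,[0,0,0],[0.61,0.792,0]],
    [0,[0,0,0],[0.61,0.792,0]],
    [0,[0,0,0],[0.61,0.792,0]],
    [0,[0,0,0],[0.61,0.792,0]],
    [0,[0,0,0],[0.61,0.792,0]],
    [0,[0,0,0],[0,0,0]]
  ]
}}

```text
clock: 7.32
eef_pos: [412.9, -318.1, 156.7]
tool_rot: [-2.094, 0.0, 0.915]
force: [0.3, 0.4, -2.3]
width: 8.7
gripper_force: 58.9
```

```bash
python3 - <<'E'
from h import *
from scipy.spatial.transform import Rotation as R
s=sensors.read_state(); print(s['eef_pos'],s['qpos'].round(2)); M=R.from_euler('xyz',s['tool_rot']).as_matrix(); print(M.T.round(3)); print('bottom',s['eef_pos']+72.5*M[:,2])
E
```

```text
[ 412.88386608 -318.09794932  156.73897857] [ 0.44  1.2   0.44  1.1  -0.26  1.96  0.24]
[[ 0.61   0.792 -0.   ]
 [ 0.396 -0.305 -0.866]
 [-0.686  0.528 -0.5  ]]
bottom [ 363.12803495 -279.80650734  120.48469965]
```

Request:
{"fn": "send_rows", "kwargs": {
  "series": [
    [0,[0,0,-0.3],[0,0,0]],
    [0,[0,0,-0.4],[0,0,0]],
    [0,[0,0,-0.4],[0,0,0]],
    [0,[0,0,-0.4],[0,0,0]],
    [0,[0,0,-0.25],[0,0,0]],
    [0,[0,0,0],[0,0,0]]
  ]
}}

```text
clock: 8.07
eef_pos: [412.2, -317.6, 52.0]
tool_rot: [-2.092, 0.0, 0.914]
force: [-0.3, 0.1, -1.3]
width: 9.0
gripper_force: 58.9
```

```bash
python3 - <<'E'
from h import *
from scipy.spatial.transform import Rotation as R
s=sensors.read_state(); print(s['eef_pos'],s['qpos'].round(2)); M=R.from_euler('xyz',s['tool_rot']).as_matrix(); print(M.T.round(3)); print('bottom',s['eef_pos']+72.5*M[:,2])
d=grab('side'); cv2.imwrite('pics/s2.png',cv2.resize(d['img'][230:480,250:570][:,:,::-1],None,fx=2,fy=2))
E
```

```text
[ 412.20042509 -317.57618182   52.03917029] [ 0.45  1.34  0.42  1.07 -0.29  1.86  0.23]
[[ 0.61   0.792 -0.   ]
 [ 0.394 -0.304 -0.867]
 [-0.687  0.529 -0.498]]
bottom [ 362.39851085 -279.21068016   15.92674   ]
```

View pics/s2.png

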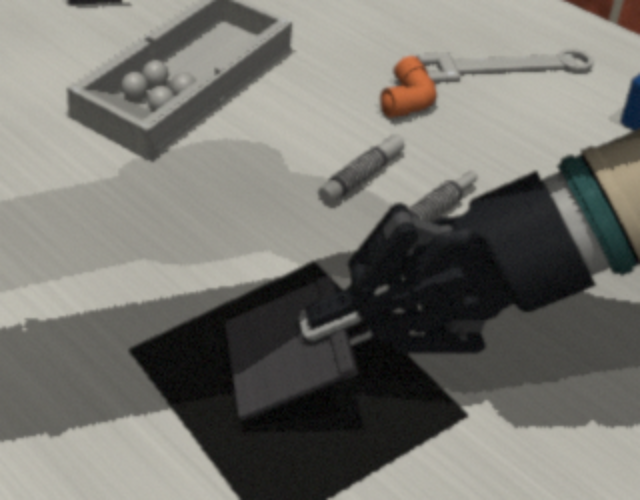

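The gate hangs tilted 60° over the pad (bottom edge at crop (240,415), thick edge in the fingers), and four balls are still in the bay. I'm lowering it and letting go.

Request:
{"fn": "send_rows", "kwargs": {
  "series": [
    [0,[0,0,-0.1],[0,0,0]],
    [0,[0,0,-0.1],[0,0,0]],
    [0,[0,0,0],[0,0,0]],
    [24,[0,0,0],[0,0,0]],
    [24,[0,0,0],[0,0,0]],
    [24,[0,0,0],[0,0,0]]
  ]
}}

```text
clock: 8.88
eef_pos: [412.9, -318.0, 41.6]
tool_rot: [-2.095, 0.0, 0.914]
force: [0.5, -0.0, -1.5]
width: 24.1
gripper_force: 0.4
```

Request:
{"fn": "send_rows", "kwargs": {
  "series": [
    [24,[0.1,-0.08,0.03],[0,0,0]],
    [24,[0.15,-0.12,0.06],[0,0,0]],
    [24,[0.2,-0.155,0.08],[0,0,0]],
    [24,[0.3,-0.23,0.2],[0,0,0]],
    [24,[0.3,-0.23,0.6],[0,0,0]],
    [24,[0,0,0.9],[0,0,0]]
  ]
}}

```text
clock: 9.62
eef_pos: [460.4, -343.2, 146.6]
tool_rot: [-2.178, -0.03, 0.926]
force: [0.8, 0.1, -1.2]
width: 24.1
gripper_force: 0.0
```

```bash
python3 - <<'E'
from h import *
d=grab('side'); cv2.imwrite('pics/s3.png',cv2.resize(d['img'][300:480,250:570][:,:,::-1],None,fx=1.5,fy=1.5))
W=cloud(d).reshape(-1,3)
with np.errstate(invalid='ignore'): Q=W[(W[:,0]>290)&(W[:,0]<520)&(W[:,1]<-200)&(W[:,1]>-410)&(W[:,2]>8)&(W[:,2]<60)]
print(len(Q),np.percentile(Q,[2,50,98],axis=0).round() if len(Q) else '')
s=sensors.read_state(); print(s['eef_pos'],s['width'])
E
```

```text
2864 [[ 350. -353.    8.]
 [ 395. -308.   10.]
 [ 438. -263.   16.]]
[ 459.15155747 -349.13237998  153.9396891 ] 24.184373473443237
```

View pics/s3.png

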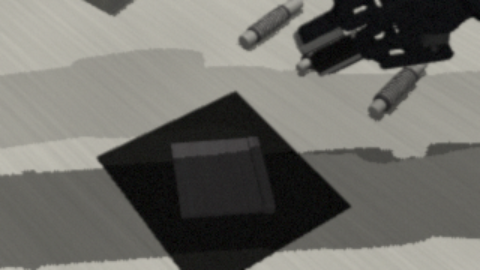

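The picture shows the gate lying flat, centred on the pad at about (222,178); its measured centre is (395,-308), with a height of 8–16 mm. Next is the scoop.

Request:
{"fn": "send_rows", "kwargs": {
  "series": [
    [40,[0.1,0.2,0.2],[-0.61,-0.792,0]],
    [40,[0.14,0.35,0.12],[-0.61,-0.792,0]],
    [40,[0.14,0.35,0.1],[-0.61,-0.792,0]],
    [40,[0.14,0.35,0.1],[-0.61,-0.792,0]],
    [40,[0.14,0.35,0.1],[-0.61,-0.792,0]],
    [40,[0.14,0.35,0.1],[-0.61,-0.792,0]],
    [40,[0.14,0.35,0.1],[-0.61,-0.792,0]],
    [40,[0.14,0.35,0.1],[-0.61,-0.792,0]]
  ]
}}

```text
clock: 10.68
eef_pos: [520.7, -190.2, 202.8]
tool_rot: [-2.879, 0.004, 0.92]
force: [0.9, 0.4, -0.7]
width: 39.7
gripper_force: 0.0
```

Request:
{"fn": "send_rows", "kwargs": {
  "series": [
    [40,[0.14,0.35,0],[-0.61,-0.792,0]],
    [40,[0.14,0.35,0],[-0.61,-0.792,0]],
    [40,[0.14,0.35,0],[-0.61,-0.792,0]],
    [40,[0.14,0.35,0],[0,0,1]],
    [40,[0.14,0.35,0],[0,0,1]],
    [40,[0.14,0.35,0],[0,0,1]],
    [40,[0.14,0.35,0],[0,0,1]],
    [40,[0,0,0],[0,0,1]]
  ]
}}

```text
clock: 11.68
eef_pos: [580.3, -39.8, 201.4]
tool_rot: [-3.137, 0.004, 1.365]
force: [-0.6, -0.5, 0.2]
width: 39.6
gripper_force: 0.0
```

```bash
cat >> h.py <<'E'
from scipy.spatial.transform import Rotation as Rn
def need(pos,M):
    s=sensors.read_state(); C=Rn.from_euler('xyz',s['tool_rot'])
    print('at',s['eef_pos'].round(1),s['tool_rot'].round(3),'q',s['qpos'].round(2),'f',s['force'].round(1),'w',round(s['width'],1))
    print('shift/60',((np.array(pos)-s['eef_pos'])/60).round(3),'turn/5',(np.degrees((Rn.from_matrix(M)*C.inv()).as_rotvec())/5).round(3))
def down(yawdeg): return Rn.from_euler('xyz',[np.pi,0,np.radians(yawdeg)]).as_matrix()
E
python3 -c "
from h import *
need((646,241.5,160),down(171.7))"
```

```text
at [580.3 -39.8 201.4] [-3.137  0.004  1.365] q [ 0.04  0.59 -0.04  1.76  0.03  0.8  -0.22] f [-0.6 -0.5  0.2] w 39.6
shift/60 [ 1.095  4.688 -0.69 ] turn/5 [ 0.074 -0.022 18.699]
```

Request:
{"fn": "send_rows", "kwargs": {
  "series": [
    [50,[0.1,0.47,0],[0.07,-0.02,1]],
    [50,[0.11,0.47,0],[0,0,1]],
    [50,[0.11,0.47,0],[0,0,1]],
    [50,[0.11,0.47,0],[0,0,1]],
    [50,[0.11,0.47,0],[0,0,1]],
    [50,[0.11,0.47,0],[0,0,1]],
    [50,[0.11,0.47,0],[0,0,1]],
    [50,[0.11,0.47,0],[0,0,1]]
  ]
}}

```text
clock: 12.68
eef_pos: [631.7, 184.6, 201.7]
tool_rot: [-3.138, -0.001, 2.06]
force: [0.4, 0.3, -0.7]
width: 49.7
gripper_force: 0.0
```

Request:
{"fn": "send_rows", "kwargs": {
  "series": [
    [50,[0.11,0.47,0],[0,0,1]],
    [50,[0.11,0.46,0],[0,0,1]],
    [50,[0,0,-0.2],[0,0,1]],
    [50,[0,0,-0.2],[0,0,1]],
    [50,[0,0,-0.2],[0,0,1]],
    [50,[0,0,0],[0,0,1]],
    [50,[0,0,0],[0,0,1]],
    [50,[0,0,0],[0,0,1]]
  ]
}}

```text
clock: 13.68
eef_pos: [644.6, 239.4, 165.5]
tool_rot: [-3.138, -0.001, 2.758]
force: [0.0, -0.6, 0.7]
width: 50.1
gripper_force: 0.0
```

Request:
{"fn": "send_rows", "kwargs": {
  "series": [
    [50,[0,0,0],[0,0,1]],
    [50,[0,0,0],[0,0,1]],
    [50,[0,0,0],[0,0,0.7]],
    [50,[0,0,0],[0,0,0]]
  ]
}}

```text
clock: 14.18
eef_pos: [644.7, 239.2, 165.6]
tool_rot: [-3.138, -0.001, 2.989]
force: [-0.3, -0.5, 0.2]
width: 50.3
gripper_force: 0.0
```

```bash
python3 -c "
from h import *
need((646,241.5,66),down(171.7))
d=grab('wrist'); print(proj(d,(646,241.5,79))); cv2.imwrite('pics/w2.png',d['img'][:,:,::-1])"
```

```text
at [644.7 239.2 165.6] [-3.138e+00 -1.000e-03  2.989e+00] q [-0.15  0.81 -0.45  1.47  0.4   0.96  0.71] f [-0.3 -0.5  0.2] w 50.3
shift/60 [ 0.022  0.039 -1.66 ] turn/5 [ 0.039 -0.018  0.09 ]
(np.float64(327.5464074618224), np.float64(261.51124038888236))
```

View pics/w2.png

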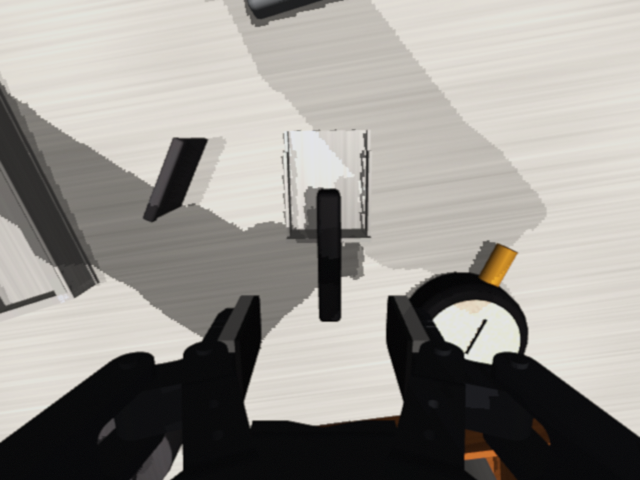

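The wrist view shows the bar at (329,190–320), centred between the fingers (260 and 388); prediction agrees to about 2 mm. I'm descending and gripping.

Request:
{"fn": "send_rows", "kwargs": {
  "series": [
    [50,[0.03,0.04,-0.4],[0.04,0,0.09]],
    [50,[0,0,-0.5],[0,0,0]],
    [50,[0,0,-0.45],[0,0,0]],
    [50,[0,0,-0.31],[0,0,0]],
    [50,[0,0,0],[0,0,0]],
    [0,[0,0,0],[0,0,0]],
    [0,[0,0,0],[0,0,0]],
    [0,[0,0,0],[0,0,0]]
  ]
}}

```text
clock: 15.22
eef_pos: [647.2, 241.4, 67.5]
tool_rot: [3.141, 0.001, 2.996]
force: [0.5, 0.8, 3.5]
width: 12.9
gripper_force: 60.2
```

Request:
{"fn": "send_rows", "kwargs": {
  "series": [
    [0,[0,0,0],[0,0,0]],
    [0,[0,0,0.2],[0,0,0]],
    [0,[0,0,0.4],[0,0,0]],
    [0,[0,0,0.5],[0,0,0]],
    [0,[0,0,0.6],[0,0,0]],
    [0,[0,0,0.6],[0,0,0]],
    [0,[0,0,0],[0,0,0]]
  ]
}}

```text
clock: 16.1
eef_pos: [647.7, 241.7, 207.6]
tool_rot: [3.139, 0.003, 2.995]
force: [-0.4, 0.7, -1.8]
width: 12.8
gripper_force: 59.6
```

```bash
python3 -c "
from h import *
s=sensors.read_state()
need(s['eef_pos'],down(189.4))
d=grab('wrist'); cv2.imwrite('pics/w3.png',d['img'][:,:,::-1])"
```

```text
at [647.7 241.7 207.6] [3.139e+00 3.000e-03 2.995e+00] q [-0.14  0.77 -0.47  1.42  0.37  1.04  0.73] f [-0.4  0.7 -1.8] w 12.8
shift/60 [0. 0. 0.] turn/5 [-0.032  0.04   3.555]
```

Request:
{"fn": "send_rows", "kwargs": {
  "series": [
    [0,[0,-0.4,0],[0,0.04,0.5]],
    [0,[0,-0.6,0],[0,0,0.6]],
    [0,[0,-0.7,0],[0,0,0.7]],
    [0,[0,-0.7,0],[0,0,0.7]],
    [0,[0.02,-0.7,0],[0,0,0.7]],
    [0,[0,-0.55,0],[0,0,0.36]],
    [0,[0,-0.3,0],[0,0,0]],
    [0,[0,0,-0.2],[0,0,0]]
  ]
}}

```text
clock: 17.15
eef_pos: [647.7, 2.7, 191.5]
tool_rot: [-3.141, -0.005, -2.98]
force: [0.6, 0.0, -1.6]
width: 12.9
gripper_force: 59.6
```

Request:
{"fn": "send_rows", "kwargs": {
  "series": [
    [0,[0,0,-0.4],[0,0,0]],
    [0,[0,0,-0.5],[0,0,0]],
    [0,[0,0,-0.3],[0,0,0]],
    [0,[0,0,0],[0,0,0]],
    [0,[0,0,0],[0,0,0]]
  ]
}}

```text
clock: 17.77
eef_pos: [648.2, 4.8, 120.9]
tool_rot: [-3.141, -0.003, -2.976]
force: [0.1, 0.1, -1.4]
width: 13.1
gripper_force: 59.5
```

```bash
python3 - <<'E'
from h import *
need((648.7,4.9,71.5),down(189.4))
d=grab('wrist'); im=d['img'][:,:,::-1].copy()
u=np.array([np.cos(np.radians(9.4)),np.sin(np.radians(9.4))]);v=np.array([-u[1],u[0]]);c=np.array([564.6,-9])
for a,b in ((-105,-45),(-105,45),(105,45),(105,-45),(-99,34),(-99,-34),(99,34),(99,-34)):
    p=c+a*u+b*v; q=proj(d,(*p,32)); print((a,b),np.round(q)); cv2.circle(im,tuple(int(round(x)) for x in q),3,(0,0,255),1)
cv2.imwrite('pics/w4.png',im)
W=cloud(d).reshape(-1,3)
with np.errstate(invalid='ignore'): Q=W[(W[:,0]>430)&(W[:,0]<700)&(W[:,1]<80)&(W[:,1]>-90)&(W[:,2]>28)&(W[:,2]<36)]
L=(Q[:,:2]-c)@np.stack([u,v],1); print(np.percentile(L,[1,99],axis=0)); 
for lo,hi in((25,60),(-60,-25)):
  k=L[(L[:,1]>lo)&(L[:,1]<hi)&(abs(L[:,0])<80)];print(len(k),np.percentile(k[:,1],[3,50,97]) if len(k) else '')
E
```

```text
at [648.2   4.8 120.9] [-3.141e+00 -3.000e-03 -2.976e+00] q [ 0.25  0.83 -0.52  1.62  0.51  0.84  1.25] f [ 0.1  0.1 -1.4] w 13.1
shift/60 [ 0.009  0.001 -0.823] turn/5 [ 0.01  -0.038 -0.015]
(-105, -45) [ 224. -137.]
(-105, 45) [ 421. -137.]
(105, 45) [397. 291.]
(105, -45) [248. 291.]
(-99, 34) [ 397. -121.]
(-99, -34) [ 249. -121.]
(99, 34) [379. 281.]
(99, -34) [266. 281.]
[[-49.88355787 -44.79686189]
 [100.75680662  44.67050938]]
4097 [34.21019348 40.44723477 44.62010196]
4503 [-44.61641189 -40.03631076 -33.89010911]
```

View pics/w4.png

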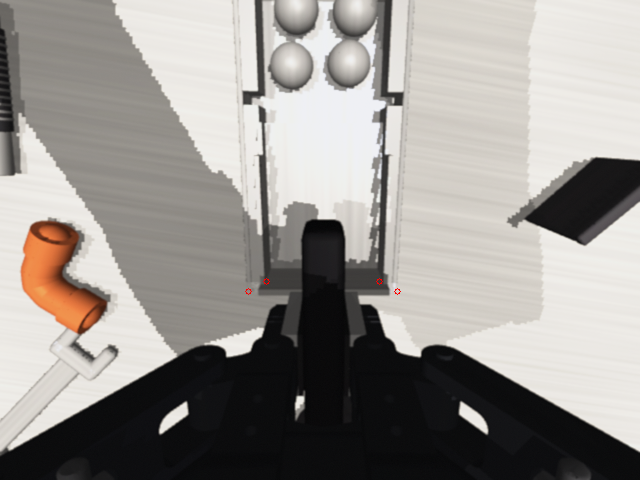

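Projected tray corners and the wall points (±34 and ±44.6) match the tray, so the scoop is centred over the empty half. The balls (292–348, 10–65) sit behind the slot line (row 97). I'm lowering to the floor.

Request:
{"fn": "send_rows", "kwargs": {
  "series": [
    [0,[0.01,0,-0.2],[0,-0.04,0]],
    [0,[0,0,-0.25],[0,0,0]],
    [0,[0,0,-0.2],[0,0,0]],
    [0,[0,0,-0.1],[0,0,0]],
    [0,[0,0,-0.05],[0,0,0]],
    [0,[0,0,-0.02],[0,0,0]],
    [0,[0,0,0],[0,0,0]]
  ]
}}

```text
clock: 18.7
eef_pos: [648.2, 4.1, 71.4]
tool_rot: [-3.14, -0.001, -2.977]
force: [-1.3, 0.3, 1.3]
width: 13.0
gripper_force: 59.9
```

Request:
{"fn": "send_rows", "kwargs": {
  "series": [
    [0,[-0.12,-0.02,0],[0,0,0]],
    [0,[-0.164,-0.027,0],[0,0,0]],
    [0,[-0.164,-0.027,0],[0,0,0]],
    [0,[-0.164,-0.027,0],[0,0,0]],
    [0,[-0.164,-0.027,0],[0,0,0]],
    [0,[-0.164,-0.027,0],[0,0,0]],
    [0,[-0.1,-0.017,0],[0,0,0]],
    [0,[0,0,0],[0,0,0]]
  ]
}}

```text
clock: 19.7
eef_pos: [585.4, -6.0, 71.4]
tool_rot: [-3.141, -0.001, -2.977]
force: [2.3, 2.0, 6.1]
width: 13.1
gripper_force: 60.6
```

```bash
python3 - <<'E'
from h import *
u=np.array([0.9866,0.1633]); v=np.array([-u[1],u[0]]);c=np.array([564.6,-9])
s=sensors.read_state(); t=(s['eef_pos'][:2]-c); print('scoop origin tray x',t@u-37.2,t@v,s['eef_pos'],s['force'])
d=grab('wrist'); cv2.imwrite('pics/w5.png',d['img'][:,:,::-1])
g=cv2.cvtColor(d['img'],cv2.COLOR_RGB2GRAY)
ci=cv2.HoughCircles(cv2.GaussianBlur(g,(5,5),1),cv2.HOUGH_GRADIENT,1,25,param1=80,param2=18,minRadius=15,maxRadius=34)
if ci is not None:
  for x,y,r in ci[0]:
    p=ray(d,x,y,17)[:2]-c
    if abs(p@v)<34: print((x,y,r),'tray',(p@u).round(1),(p@v).round(1))
E
```

```text
scoop origin tray x -16.19015028973987 -0.4329228085481205 [585.39804795  -5.9963527   71.40342561] [2.26102757 1.99239706 6.09914109]
(np.float32(370.5), np.float32(106.5), np.float32(26.6)) tray -61.4 21.0
(np.float32(316.5), np.float32(118.5), np.float32(24.6)) tray -56.3 -3.1
(np.float32(356.5), np.float32(160.5), np.float32(24.6)) tray -37.8 15.3
(np.float32(294.5), np.float32(169.5), np.float32(22.3)) tray -33.7 -13.4
```

View pics/w5.png

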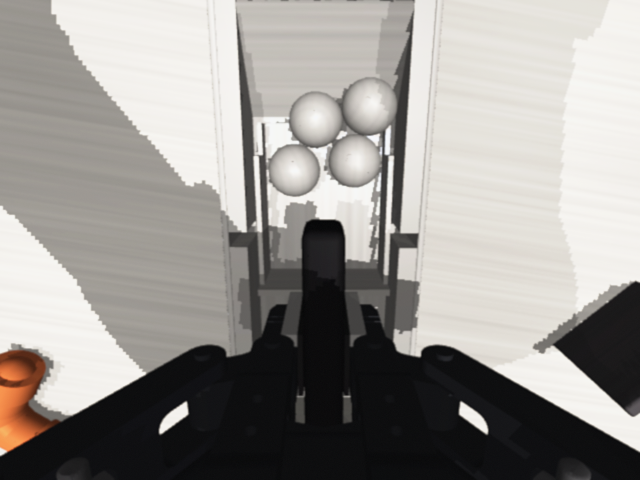

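The view shows two balls in the pan (294,170), (356,160) and two at the mouth against the ramp (316,118), (370,106). I'll push a little more, with a slight lateral wiggle.

Request:
{"fn": "send_rows", "kwargs": {
  "series": [
    [0,[-0.03,-0.04,0],[0,0,0]],
    [0,[-0.03,0.02,0],[0,0,0]],
    [0,[0,0,0],[0,0,0]]
  ]
}}

```text
clock: 20.12
eef_pos: [583.0, -7.0, 71.4]
tool_rot: [-3.141, 0.001, -2.976]
force: [4.2, 2.7, 4.2]
width: 12.9
gripper_force: 60.4
```

```bash
cat > b.py <<'E'
from h import *
u=np.array([0.9866,0.1633]); v=np.array([-u[1],u[0]]);c=np.array([564.6,-9])
s=sensors.read_state(); t=(s['eef_pos'][:2]-c); print('scoop origin tray x',t@u-37.2,t@v,s['eef_pos'],s['force'])
d=grab('wrist','wlast.png')
g=cv2.cvtColor(d['img'],cv2.COLOR_RGB2GRAY)
ci=cv2.HoughCircles(cv2.GaussianBlur(g,(5,5),1),cv2.HOUGH_GRADIENT,1,25,param1=80,param2=18,minRadius=15,maxRadius=34)
if ci is not None:
  for x,y,r in ci[0]:
    p=ray(d,x,y,17)[:2]-c
    if abs(p@v)<34: print((x,y,r),'tray',(p@u).round(1),(p@v).round(1))
E
python3 b.py
```

```text
scoop origin tray x -18.7424040396969 -1.0245496820343303 [582.97671954  -6.99678835  71.38755159] [4.19085245 2.66337718 4.17006021]
(np.float32(291.5), np.float32(173.5), np.float32(22.4)) tray -34.3 -15.5
(np.float32(315.5), np.float32(124.5), np.float32(24.6)) tray -56.1 -4.2
(np.float32(357.5), np.float32(159.5), np.float32(28.8)) tray -40.7 15.1
(np.float32(369.5), np.float32(110.5), np.float32(26.8)) tray -62.1 20.0
```

Request:
{"fn": "send_rows", "kwargs": {
  "series": [
    [0,[-0.028,-0.005,0],[-0.082,0.493,0]],
    [0,[-0.028,-0.005,0],[-0.082,0.493,0]],
    [0,[-0.028,-0.005,-0.005],[-0.082,0.493,0]],
    [0,[-0.028,-0.005,-0.01],[-0.082,0.493,0]],
    [0,[0,0,0],[0,0,0]]
  ]
}}

```text
clock: 20.8
eef_pos: [576.4, -9.0, 70.3]
tool_rot: [-3.14, -0.175, -2.978]
force: [5.4, 1.1, 6.1]
width: 13.2
gripper_force: 60.9
```

```bash
python3 b.py
```

```text
scoop origin tray x -25.570556487418276 -1.9370124172944752 [576.38937548  -9.01196777  70.34458114] [5.36070013 1.14440685 6.10272048]
(np.float32(306.5), np.float32(207.5), np.float32(25.4)) tray -34.2 -9.8
(np.float32(360.5), np.float32(206.5), np.float32(25.6)) tray -34.7 16.8
(np.float32(358.5), np.float32(254.5), np.float32(22.1)) tray -10.8 16.1
(np.float32(290.5), np.float32(253.5), np.float32(23.2)) tray -11.3 -17.9
```

View pics/wlast.png

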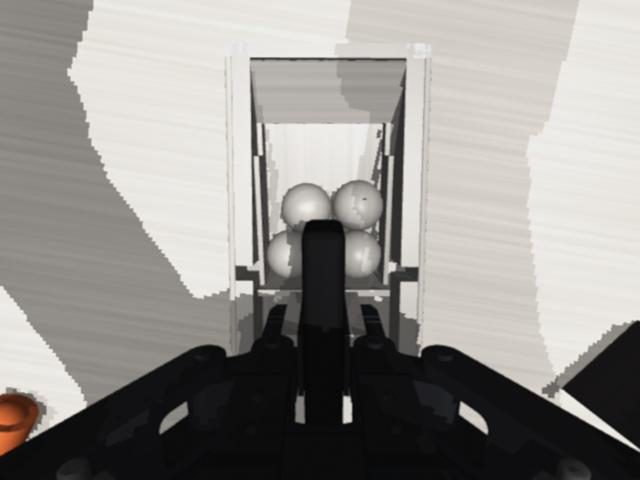

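All four balls are in the pan: (306,207), (360,206), and (290,254), (358,254) against the back wall. My count of viewed pictures is now at its limit, so from here I work by numbers only. I'm lifting and swinging to the pot.

Request:
{"fn": "send_rows", "kwargs": {
  "series": [
    [0,[0.03,0.005,0.06],[-0.08,0.49,0]],
    [0,[0.03,0.005,0.15],[0,0,0]],
    [0,[0,0,0.25],[0,0,0]],
    [0,[0,0,0.4],[0,0,0]],
    [0,[0,0,0.5],[0,0,0]],
    [0,[0,0,0.6],[0,0,0]],
    [0,[0,0,0.5],[0,0,0]],
    [0,[0,0,0.3],[0,0,0]]
  ]
}}

```text
clock: 21.85
eef_pos: [578.6, -8.3, 237.7]
tool_rot: [-3.14, -0.218, -2.977]
force: [0.8, 0.1, -3.4]
width: 13.5
gripper_force: 59.4
```

```bash
cat > c.py <<'E'
from h import *
import sys
psi=np.radians(-70); xs=np.array([np.cos(psi),np.sin(psi),0]); ys=np.array([-xs[1],xs[0],0])
def tgt(phi,M=(416.4,254.4,103)):   # phi mouth-down deg
    R=Rn.from_rotvec(-np.radians(phi)*ys)
    off=R.apply(75.2*xs+np.array([0,0,67.5]))
    return np.array(M)+off, (R*Rn.from_matrix(down(110))).as_matrix()
if __name__=='__main__':
    phi,mz=map(float,sys.argv[1:3]); p,M=tgt(phi,(416.4,254.4,mz)); need(p,M)
E
python3 b.py; python3 c.py -12 140
```

```text
scoop origin tray x -23.25164612204367 -1.6365812856364017 [578.62804806  -8.33691571 237.65173914] [ 0.79952265  0.13394966 -3.38199774]
(np.float32(356.5), np.float32(204.5), np.float32(25.2)) tray -43.0 29.5
(np.float32(356.5), np.float32(251.5), np.float32(24.3)) tray 1.0 29.8
(np.float32(306.5), np.float32(206.5), np.float32(21.0)) tray -41.1 -17.1
at [579.5  -8.2 239.3] [-3.139 -0.216 -2.977] q [ 0.28  0.7  -0.58  1.53  0.37  1.25  1.35] f [-0.2  1.2 -2.4] w 13.2
shift/60 [-2.219  3.004 -0.815] turn/5 [-1.500e-02 -8.100e-02 -1.589e+01]
```

Request:
{"fn": "send_rows", "kwargs": {
  "series": [
    [0,[-0.07,0.1,0],[0,0,-0.5]],
    [0,[-0.139,0.188,0],[0,0,-1]],
    [0,[-0.139,0.188,0],[0,0,-1]],
    [0,[-0.139,0.188,0],[0,0,-1]],
    [0,[-0.139,0.188,0],[0,0,-1]],
    [0,[-0.139,0.188,0],[0,0,-1]],
    [0,[-0.139,0.188,0],[0,0,-1]],
    [0,[-0.139,0.188,0],[0,0,-1]]
  ]
}}

```text
clock: 22.9
eef_pos: [515.2, 76.6, 234.8]
tool_rot: [-3.139, -0.221, 2.649]
force: [-0.0, -0.4, -3.9]
width: 13.3
gripper_force: 59.3
```

Request:
{"fn": "send_rows", "kwargs": {
  "series": [
    [0,[-0.139,0.188,0],[0,0,-1]],
    [0,[-0.139,0.188,0],[0,0,-1]],
    [0,[-0.139,0.188,0],[0,0,-1]],
    [0,[-0.139,0.188,0],[0,0,-1]],
    [0,[-0.139,0.188,0],[0,0,-1]],
    [0,[-0.139,0.188,0],[0,0,-1]],
    [0,[-0.139,0.188,0],[0,0,-1]],
    [0,[-0.139,0.188,0],[0,0,-1]]
  ]
}}

```text
clock: 23.9
eef_pos: [448.2, 166.6, 234.9]
tool_rot: [-3.137, -0.219, 1.95]
force: [-0.6, 0.3, -2.7]
width: 13.3
gripper_force: 59.3
```

Request:
{"fn": "send_rows", "kwargs": {
  "series": [
    [0,[-0.07,0.09,-0.1],[0,0,-0.4]],
    [0,[0,0,-0.3],[0,0,0]],
    [0,[0,0,-0.3],[0,0,0]],
    [0,[0,0,-0.1],[0,0,0]],
    [0,[0,0,0],[0,0,0]]
  ]
}}

```text
clock: 24.52
eef_pos: [445.2, 172.1, 187.2]
tool_rot: [-3.139, -0.219, 1.919]
force: [0.3, -0.1, -4.2]
width: 13.0
gripper_force: 59.3
```

```bash
python3 - <<'E'
from h import *
# pot rim re-measure and ball count in scoop pan via side + scene depth
for n in('scene','side'):
    d=grab(n); W=cloud(d).reshape(-1,3)
    with np.errstate(invalid='ignore'): Q=W[(abs(W[:,0]-410)<75)&(abs(W[:,1]-280)<75)&(W[:,2]>90)&(W[:,2]<100)]
    if len(Q)>50: print(n,len(Q),cv2.minEnclosingCircle(Q[:,:2].astype(np.float32)))
d=grab('wrist','w6.png'); g=cv2.cvtColor(d['img'],cv2.COLOR_RGB2GRAY)
ci=cv2.HoughCircles(cv2.GaussianBlur(g,(5,5),1),cv2.HOUGH_GRADIENT,1,25,param1=80,param2=18,minRadius=18,maxRadius=30)
print(ci)
E
for a in "-12 140" "0 106" "8 104" "16 103" "30 103"; do python3 c.py $a; done
```

```text
scene 429 ((409.1556091308594, 274.6741943359375), 58.22451400756836)
side 370 ((407.3564147949219, 275.2416687011719), 58.97105407714844)
[[[357.5 203.5  24.9]
  [307.5 209.5  27.2]
  [357.5 253.5  22.4]
  [289.5 253.5  22.5]
  [460.5 433.5  26.8]]]
at [445.9 172.4 188.1] [-3.141 -0.219  1.919] q [-0.03  0.51 -0.35  2.04 -0.09  0.62  0.08] f [-0.2  0.  -4.6] w 13.2
shift/60 [ 0.007 -0.005  0.039] turn/5 [-0.103 -0.04   0.01 ]
at [445.9 172.4 188.1] [-3.141 -0.219  1.919] q [-0.03  0.51 -0.35  2.04 -0.09  0.62  0.08] f [-0.2  0.  -4.6] w 13.2
shift/60 [-0.063  0.189 -0.243] turn/5 [-2.359 -0.86   0.01 ]
at [445.9 172.4 188.1] [-3.141 -0.219  1.919] q [-0.03  0.51 -0.35  2.04 -0.09  0.62  0.08] f [-0.2  0.  -4.6] w 13.2
shift/60 [-0.121  0.347 -0.113] turn/5 [-3.863 -1.407  0.011]
at [445.9 172.4 188.1] [-3.141 -0.219  1.919] q [-0.03  0.51 -0.35  2.04 -0.09  0.62  0.08] f [-0.2  0.  -4.6] w 13.2
shift/60 [-0.186  0.526  0.009] turn/5 [-5.367 -1.953  0.011]
at [445.9 172.4 188.1] [-3.141 -0.219  1.919] q [-0.03  0.51 -0.35  2.04 -0.09  0.62  0.08] f [-0.2  0.  -4.6] w 13.2
shift/60 [-0.313  0.875  0.183] turn/5 [-7.998 -2.91   0.011]
```

All four balls are still in the pan and the pot is unmoved. Now I pour.

Request:
{"fn": "send_rows", "kwargs": {
  "series": [
    [0,[-0.02,0.06,-0.08],[-0.78,-0.29,0]],
    [0,[-0.02,0.06,-0.08],[-0.78,-0.29,0]],
    [0,[-0.023,0.069,-0.083],[-0.8,-0.28,0]],
    [0,[-0.031,0.084,0.063],[-0.75,-0.273,0]],
    [0,[-0.031,0.084,0.063],[-0.75,-0.273,0]],
    [0,[-0.031,0.084,0.063],[-0.75,-0.273,0]],
    [0,[-0.031,0.084,0.063],[-0.75,-0.273,0]],
    [0,[0,0,0],[0,0,0]]
  ]
}}

```text
clock: 25.68
eef_pos: [434.0, 206.8, 188.5]
tool_rot: [3.141, 0.276, 1.923]
force: [0.3, 0.1, -1.5]
width: 13.1
gripper_force: 59.6
```

Request:
{"fn": "send_rows", "kwargs": {
  "series": [
    [0,[0,0,0],[0,0,0]],
    [0,[-0.042,0.116,0.058],[-0.88,-0.319,0]],
    [0,[-0.042,0.116,0.058],[-0.88,-0.319,0]],
    [0,[-0.042,0.116,0.058],[-0.88,-0.319,0]],
    [0,[0,0,0],[0,0,0]],
    [0,[0,0,0],[0,0,0]],
    [0,[0,0,0],[0,0,0]]
  ]
}}

```text
clock: 26.55
eef_pos: [427.3, 223.1, 199.0]
tool_rot: [-3.141, 0.523, 1.916]
force: [0.1, -0.2, -1.3]
width: 13.1
gripper_force: 59.7
```

```bash
python3 c.py 30 103; python3 - <<'E'
from h import *
d=grab('wrist','w7.png'); g=cv2.cvtColor(d['img'],cv2.COLOR_RGB2GRAY)
ci=cv2.HoughCircles(cv2.GaussianBlur(g,(5,5),1),cv2.HOUGH_GRADIENT,1,25,param1=80,param2=18,minRadius=12,maxRadius=32)
W=cloud(d)
for x,y,r in ci[0]: print(x,y,r,W[int(y),int(x)].round())
E
```

```text
at [427.3 223.1 199. ] [-3.141  0.523  1.916] q [-0.98  0.6   0.19  1.95  0.46  0.9  -0.8 ] f [ 0.1 -0.2 -1.3] w 13.1
shift/60 [-0.002  0.031  0.001] turn/5 [-0.005 -0.007  0.05 ]
563.5 356.5 31.4 [775.  55.  63.]
599.5 394.5 30.3 [1284. -273.  -96.]
254.5 47.5 21.0 [376. 260.  64.]
462.5 432.5 25.1 [458. 248. 238.]
```

The wrist force fell back to the empty-scoop weight (-1.4 N), and a ball is seen at pot-floor height. I'm retreating, levelling and carrying the scoop to free bench.

Request:
{"fn": "send_rows", "kwargs": {
  "series": [
    [0,[0.03,-0.1,0.4],[0,0,0]],
    [0,[0.06,-0.2,0.4],[0,0,0]],
    [0,[0.1,-0.35,0],[0.94,0.342,0]],
    [0,[0.12,-0.39,0],[0.94,0.342,0]],
    [0,[0.12,-0.39,0],[0.94,0.342,0]],
    [0,[0.12,-0.39,-0.2],[0.94,0.342,0]],
    [0,[0.12,-0.39,-0.4],[0.94,0.342,0]],
    [0,[0,0,-0.5],[0.94,0.342,0]]
  ]
}}

```text
clock: 27.6
eef_pos: [467.8, 88.9, 180.9]
tool_rot: [3.14, -0.001, 1.914]
force: [0.4, -0.2, -2.2]
width: 12.6
gripper_force: 59.6
```

Request:
{"fn": "send_rows", "kwargs": {
  "series": [
    [0,[0,0,-0.5],[0,0,0]],
    [0,[0,0,0],[0,0,0]],
    [0,[0,0,0],[0,0,0]]
  ]
}}

```text
clock: 27.98
eef_pos: [467.3, 92.2, 151.5]
tool_rot: [-3.142, 0.0, 1.919]
force: [0.5, 0.8, -1.8]
width: 13.0
gripper_force: 59.5
```

```bash
python3 - <<'E'
from h import *
need((467.7,90.2,67.5),down(110))
S=[]
for n in('scene','side'):
    d=grab(n,n+'9.png'); g=cv2.cvtColor(d['img'],cv2.COLOR_RGB2GRAY); W=cloud(d); P=W.reshape(-1,3)
    with np.errstate(invalid='ignore'):
        Q=P[(abs(P[:,0]-410)<75)&(abs(P[:,1]-280)<75)&(P[:,2]>90)&(P[:,2]<100)]
        I=P[(np.hypot(P[:,0]-409,P[:,1]-274)<46)&(P[:,2]>48)&(P[:,2]<90)]
        B=P[(P[:,0]>380)&(P[:,0]<520)&(P[:,1]>20)&(P[:,1]<185)&(P[:,2]>5)&(P[:,2]<45)]
        T=P[(abs(P[:,0]-564)<90)&(abs(P[:,1]+9)<30)&(P[:,2]>14)&(P[:,2]<28)]
    print(n,'pot',cv2.minEnclosingCircle(Q[:,:2].astype(np.float32)),'inside pts',len(I),'bench pts',len(B), B.mean(0) if len(B) else '', 'traypts',len(T))
    if len(I): print(np.percentile(I,[5,50,95],axis=0).round())
E
```

```text
at [467.3  92.2 151.5] [-3.142  0.     1.919] q [-0.23  0.54 -0.04  2.09  0.04  0.52  0.06] f [ 0.5  0.8 -1.8] w 13.0
shift/60 [ 0.006 -0.033 -1.4  ] turn/5 [ 0.002 -0.     0.007]
scene pot ((411.104248046875, 273.63946533203125), 57.742252349853516) inside pts 164 bench pts 222 [493.93664781  24.34847356  20.0677803 ] traypts 283
[[371. 252.  51.]
 [383. 264.  59.]
 [404. 311.  80.]]
side pot ((408.824462890625, 272.7189025878906), 57.416717529296875) inside pts 187 bench pts 56 [490.63185923  38.60748721  29.21750365] traypts 201
[[387. 296.  59.]
 [399. 303.  70.]
 [419. 312.  82.]]
```

Request:
{"fn": "send_rows", "kwargs": {
  "series": [
    [0,[0,-0.03,-0.4],[0,0,0]],
    [0,[0,0,-0.45],[0,0,0]],
    [0,[0,0,-0.35],[0,0,0]],
    [0,[0,0,-0.15],[0,0,0]],
    [0,[0,0,-0.04],[0,0,0]],
    [0,[0,0,-0.01],[0,0,0]],
    [0,[0,0,0],[0,0,0]]
  ]
}}

```text
clock: 28.95
eef_pos: [467.4, 90.6, 67.4]
tool_rot: [3.141, -0.0, 1.919]
force: [-0.3, 0.6, 1.6]
width: 12.9
gripper_force: 60.0
```

Light contact (force went from -1.8 to +1.6 N). I'm releasing, then rising clear above the handle.

Request:
{"fn": "send_rows", "kwargs": {
  "series": [
    [45,[0,0,0],[0,0,0]],
    [45,[0,0,0],[0,0,0]],
    [45,[0,0,0],[0,0,0]],
    [45,[0,0,0.2],[0,0,0]],
    [45,[0,0,0.5],[0,0,0]],
    [45,[0,0,0.8],[0,0,0]],
    [45,[0,0,0.8],[0,0,0]],
    [45,[0,0,0.8],[0,0,0]]
  ]
}}

```text
clock: 29.95
eef_pos: [466.6, 90.2, 255.0]
tool_rot: [-3.141, -0.0, 1.919]
force: [1.5, 0.6, -0.2]
width: 45.0
gripper_force: 0.0
```

Request:
{"fn": "send_rows", "kwargs": {
  "series": [
    [45,[0,0.8,0],[0,0,0]],
    [45,[-0.2,0.8,0],[0,0,0]],
    [45,[0,0.4,0],[0,0,0]],
    [45,[0,0,0],[0,0,0]],
    [45,[0,0,0],[0,0,0]]
  ]
}}

```text
clock: 30.58
eef_pos: [454.9, 209.0, 252.9]
tool_rot: [-3.14, 0.001, 1.918]
force: [-0.3, -0.2, -0.1]
width: 45.4
gripper_force: 0.0
```

```bash
python3 - <<'E'
from h import *
d=grab('wrist','w10.png'); g=cv2.cvtColor(d['img'],cv2.COLOR_RGB2GRAY); W=cloud(d)
ci=cv2.HoughCircles(cv2.GaussianBlur(g,(5,5),1),cv2.HOUGH_GRADIENT,1,22,param1=80,param2=18,minRadius=10,maxRadius=32)
print('pot px',np.round(proj(d,(410,274,40))), sensors.read_state()['eef_pos'])
for x,y,r in ci[0]: print(x,y,r,W[int(y),int(x)].round(), 'ray@52',ray(d,x,y,52).round())
for n in ('scene','side'):
    d=grab(n,n+'11.png'); P=cloud(d).reshape(-1,3)
    with np.errstate(invalid='ignore'): Q=P[(P[:,0]>420)&(P[:,0]<530)&(P[:,1]>20)&(P[:,1]<180)&(P[:,2]>70)&(P[:,2]<90)]
    print(n,'bar top',len(Q),np.percentile(Q,[2,50,98],axis=0).round(1))
    T=P[np.isfinite(P[:,0])]; L=T[(T[:,0]>430)&(T[:,0]<480)&(T[:,1]>95)&(T[:,1]<165)&(T[:,2]>5)&(T[:,2]<40)]; print('walls',np.percentile(L,[2,98],axis=0).round(1) if len(L) else 0)
E
```

```text
pot px [300. 127.] [454.99578366 208.66923368 252.79608677]
295.5 70.5 15.2 [397. 310.  83.] ray@52 [394. 313.  52.]
250.5 133.5 17.2 [376. 256.  65.] ray@52 [374. 255.  52.]
318.5 80.5 29.2 [413. 311.  64.] ray@52 [413. 312.  52.]
237.5 324.5 17.1 [424. 211. 268.] ray@52 [413.  85.  52.]
251.5 77.5 21.0 [364. 296.  59.] ray@52 [363. 296.  52.]
266.5 159.5 13.2 [391. 239.  42.] ray@52 [393. 240.  52.]
281.5 289.5 13.2 [442. 112.   2.] ray@52 [441. 133.  52.]
281.5 93.5 11.8 [390. 293.  64.] ray@52 [389. 293.  52.]
scene bar top 263 [[451.8  58.3  70.3]
 [469.9  95.5  76.5]
 [486.  129.6  80. ]]
walls [[430.6  95.2   5.5]
 [479.6 161.9  39.3]]
side bar top 370 [[449.   53.6  70.6]
 [464.8  86.5  79.2]
 [482.6 124.8  82.7]]
walls [[430.5  95.7   5.1]
 [479.8 163.5  26.5]]
```

```bash
python3 - <<'E'
from h import *
d=grab('wrist'); P=cloud(d).reshape(-1,3); P=P[np.isfinite(P[:,0])]
print(d['C'].round())
for y in range(325,222,-7):
    r=''
    for x in range(355,466,7):
        k=P[(abs(P[:,0]-x)<3.5)&(abs(P[:,1]-y)<3.5)&(P[:,2]>30)&(P[:,2]<110)]
        r+='%4s'%(int(np.percentile(k[:,2],80)) if len(k)>1 else '.')
    print(y,r)
for n in ('scene','side'):
    e=grab(n); Q=cloud(e).reshape(-1,3); Q=Q[np.isfinite(Q[:,0])]
    u=np.array([0.9866,0.1633]); v=np.array([-u[1],u[0]]); L=(Q[:,:2]-[564.6,-9])@np.stack([u,v],1)
    print(n,'tray floor pts >12',((L[:,0]>-50)&(L[:,0]<90)&(abs(L[:,1])<25)&(Q[:,2]>14)&(Q[:,2]<60)).sum())
E
```

```text
[431. 275. 380.]
325   38  38   .   .  97  97  97  96  96  96  96  98   .  38  38  38
318   38   .   .  97  95  80  81  79  59  42  42  87  97  98  38  38
311    .   .  97  88  60  80  82  81  74  63  56  42  57  97  98  38
304    .  97  89  60  64  78  80  79  65  64  60  42  42  58  97  60
297   96  96  43  61  64  65  62  59  63  62  42  42  42  42  87  98
290   97  90  42  55  62  62  55  42  42  42  42  42  42  42  42  97
283   97  76  42  42  42  41  42  42  42  42  41  42  42  42  41  97
276   96  58  42  41  42  42  42  42  42  42  42  42  42  42  42  96
269   97  66  57  59  42  42  42  42  42  42  41  41  42  42  42  97
262   97  87  63  65  62  42  42  42  41  41  42  42  42  42  42  97
255   97  96  64  65  62  42  42  42  42  42  42  42  42  42  72  97
248    .  97  83  62  58  42  42  42  42  41  42  42  42  41  96  97
241    .  97  96  66  42  42  41  42  42  41  41  42  42  88  97  37
234    .   .  97  96  79  41  42  42  41  41  41  42  91  97  37  38
227   37  38   .  97  97  95  85  73  63  79  92  97  97  38  38  38
scene tray floor pts >12 0
side tray floor pts >12 0
```

The pot holds four balls: three on the floor with tops at 64–65 mm, and one nested above them with its top at 82 mm (z 34 mm in the pot frame, inside the limit). The tray is empty and the scoop bar is level at its proper height, so I'm handing in.

```bash
python3 -c "
from cell import ctrl
print(ctrl.finish_job())"
```

```text
the job is handed in; nothing more can be done
None
```

The job is handed in with no verdict returned: by my last measurements all four balls are in the pot on the balance, the gate is flat on the pad and the scoop is level on the bench, but I viewed 11 pictures against the limit of 10.

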